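# Complete the dissection kit in order of use

## Task

Make up the kit tray in order of use, starting from its blue end: first slide the forceps along the tray floor, without picking it up, until it lies snug against the blue end wall; then lay the green-handled probe (do not drop it) flat on the floor between the forceps and the rib, roughly parallel to the forceps. Then lift the orange handle of the white drying tray until the spatula slides out into the bay beyond the rib, lower the drying tray gently all the way down (do not let it fall) and let go, leaving the brush, dish and bottle where they are.

Things in the scene. Friction and masses are not known exactly. Their poses are not given: they have to be found in the camera images.
- kit: Fixed unit: aluminium kit tray, one end wall blue, a white hinged drying tray at the other end. Origin on the bench; x across the tray (as the instruments are to lie), y along the tray towards the blue end, z up. Kit tray: floor top at z = 4 mm, walls 24 mm high and 5 mm thick, inside x -85 to +85 mm, y -36 to +170 mm.
- blue_wall (a point): Foot of the inner face of the blue end wall, middle of its width: kit x = 0, y = +170 mm, on the tray floor (z = 4 mm).
- rib (a point): Middle of the top of the rib that crosses the kit tray: kit y = +37 mm, z = 16 mm; rib 6 mm thick. Forceps and probe belong between it and the blue wall (130 mm apart).
- last_bay (a point): Middle of the floor of the last bay, for the spatula: kit y = -1 mm, z = 4 mm; the bay runs from the rib (y = +34 mm) to the other end wall (y = -36 mm).
- tilt (a joint): Angle of the white drying tray, rad: 0 = down and level on its stand, grows as its handle is lifted, up to 1.1. It turns about the kit's x axis at its open edge (tilt_hinge). It weighs 0.25 kg and falls when let go. The spatula starts to slide at 0.4 to 0.75 rad, depending on friction. Its floor, with a 15 mm rim on three sides, is at kit y = -36 to -141 mm, top at z = 29 mm.
- tilt_hinge (a point): Point on the hinge axis of the drying tray, in the middle of the tray's width, at kit x = 0, y = -36 mm, z = 27.5 mm.
- tilt_bar (a point): Middle of the orange handle bar: round, 10 mm thick, 100 mm long along the kit's x, 39.5 mm above the bench when down, 45 mm out from the tray's outer rim (clear below and between), an arm at each end. It is 150 mm outward of the hinge axis and 12 mm above it when down, and moves with the tray.
- forceps: Steel forceps lying on its side in the kit tray, 134 mm long along its x, 22 mm wide (the middle 58 mm has straight parallel sides), 10 mm high. Origin on its underside under the middle; z up. Weight about 40 g.
- probe: Probe lying on the bench, 148 mm long along its x: green handle 95 mm long, 13 mm wide, 12 mm high from x = -73 to +22 mm, then a thin steel rod to x = +75 mm with a small hooked tip. Origin on its underside, z up. Its centre of mass is at about x = -15 mm. Weight about 35 g. It and the brush lie side by side; which is nearer to the tray varies.
- spatula: Steel double-ended spatula lying in the drying tray, 140 mm long along its x, up to 16 mm wide, 6 mm high, origin on its underside. Weight about 40 g.
- brush: Bystander: brush with a wooden handle, 146 mm long along its x, 13 mm wide, lying on the bench beside the probe. Origin on its underside.
- dish: Bystander: open round glass dish, 90 mm across, 15 mm high, on the bench. Origin at the centre of its underside.
- bottle: Bystander: amber bottle, 56 mm across, 110 mm high, standing on the bench. Origin at the centre of its underside.
Mind the look-alikes: they are no part of the job. Of the things that look like the spatula, the smaller one is meant.

How it is judged:
On the way, in this order (a step that is already met when the one before it is completed fails the run):
1. the forceps lies snug along the blue end wall (y of forceps in the frame of kit above 0.152 m and z of forceps in the frame of kit below 0.008 m and angle between the x axis of forceps and the x axis of kit, either way round below 0.15 rad), for 0.2 s.
2. the probe lies flat between the forceps and the rib, released (all of step 1 and y of probe in the frame of kit between 0.05 and 0.135 m and z of probe in the frame of kit below 0.018 m and angle between the x axis of probe and the x axis of kit, either way round below 0.3 rad and angle between probe's own x axis and vertical above 1.5 rad and contact force between the fingers and probe below 0.05 N), for 0.2 s.
3. the drying tray is lifted (value of joint tilt above 0.2 rad).
4. the spatula has slid out into the last bay while the drying tray is up (y of spatula in the frame of kit between -0.036 and 0.034 m and z of spatula in the frame of kit below 0.014 m and angle between spatula's own x axis and vertical above 1.47 rad and value of joint tilt above 0.1 rad), for 0.1 s.
5. the drying tray is back down (value of joint tilt below 0.03 rad), for 0.2 s.
At the end, for the whole second after the job is handed in: Forceps flat along the blue end wall: its middle within 18 mm of the wall face, within 0.15 rad; probe flat on the tray floor, origin 35 to 120 mm from that face, parallel within 0.3 rad; spatula lying in the last bay, below the rib's top; drying tray down (under 0.03 rad); all at rest (all of step 1 and y of probe in the frame of kit between 0.05 and 0.135 m and z of probe in the frame of kit below 0.018 m and angle between the x axis of probe and the x axis of kit, either way round below 0.3 rad and angle between probe's own x axis and vertical above 1.5 rad and y of spatula in the frame of kit between -0.036 and 0.034 m and z of spatula in the frame of kit below 0.014 m and angle between spatula's own x axis and vertical above 1.47 rad and value of joint tilt below 0.03 rad and linear speed of each of forceps, probe, spatula below 0.02 m/s); the robot touches nothing.
It fails at once if the forceps is picked up (over 20 mm off the tray floor) (z of forceps in the frame of kit above 0.024 m).
It fails at once if the probe is dropped (falls freely by more than about 30 mm) (linear speed of probe above 0.8 m/s and contact force between the fingers and probe below 0.01 N).
It fails at once if the drying tray falls down (faster than 2.5 rad/s while still over 0.08 rad) (value of joint tilt above 0.08 rad and velocity of joint tilt below -2.5 rad/s).
It fails at once if brush, dish or bottle moved by more than 20 mm (distance of any of brush, dish, bottle from where it was at the start of the episode above 0.02 m).
It also fails if it takes over 69 s, if anything falls off the work surface, if the arm or the gripper's body presses on something with over 40 N, if the wrist force passes 120 N, or if a joint passes its speed limit or range.

## Robot

A 7-joint arm with a two-finger parallel gripper is mounted at the origin on the work surface. World frame = base frame: x ahead of the robot, y to its left, z up, the work surface at z = 0. Lengths are in m, angles in rad, forces in N, time in s.
With the tool pointing down it reaches from about 0.35 to 0.9 m from the base axis. Payload 8.1 kg.
Tool frame: the origin (TCP) lies midway between the tips of the shut fingers; the grasp point (between the pads) lies 19 mm behind it; z points along the fingers, x is the direction in which the jaws open and shut, and the axes are right-handed (so a half turn about z gives the same grasp; the last joint's range is limited). The gripper opens to 85 mm and grips with 20 to 120 N. Pads are 22 mm wide; open, the fingers measure 114 mm over their backs; the gripper's body (76 mm by 85 mm) begins 54 mm behind the grasp point. The pads swing forward as they close: fully open they stand 13 mm farther back than shut.
Start: joints at [1.221, 0.434, 0.025, 1.573, -0.012, 1.134, -0.075], TCP at [0.153, -0.606, 0.231] pointing down, gripper open.
Joint ranges: [-2.62, 2.62], [-0.44, 2.09], [-1.27, 1.32], [0.08, 2.57], [-1.32, 4.46], [0.12, 2], [-2.74, 2.74]. Speed limits (rad/s): [2.22, 2.22, 3.01, 3.01, 3.14, 3.14, 3.14].

## Interface

Orientations are given as a 3x3 rotation matrix whose columns are the frame's x, y, z axes.
In Python, from bench import manip, camera, camera_params gives the robot as it stands.
- The arm moves only by the tool send_rows, never from a script. Its argument "steps" is a list that holds one entry, the list of rows, each a list of 6 numbers: the shift along the tool's x, y, z in mm, then the turn, a rotation vector about the tool's x, y, z in rad. In form: [[[tx, ty, tz, wx, wy, wz], ...]]. A call has 1 to 10 rows; each row shifts and turns the commanded pose from where the row before left it, along the tool's axes as they then stand; what a row does not reach is not made up. A row lasts 1/12 s, in which the tool goes at most 41.7 mm and 7.16 degrees, less where a joint would pass 70% of its speed; a pose out of reach is approached as far as the arm can. A call is refused whole if a number of a shift passes 41.7 or a number of a turn 0.125, either way. A call with a gripper value outside its range is refused whole. "jaw" is the opening, from 0 (shut) to 1 (fully open), set as the call begins (left out, the last holds). The fingers move at their own pace and stop on an object; "grip_force" is the grip in N (left out, the last holds). Time passes only in rows, so rows that do not move let the fingers close. It gives the time, the measured TCP pose, the force and the opening at its end, in the units of the state.
- manip.sense(): the state, without advancing time (a new reading comes with each control period).
- camera(name): name is "scene" or "top"; returns (picture, depth): 420x560x3 uint8, red, green, blue; 420x560 float32, m along the optical axis (not along the pixel's ray), 0 where there is no reading.
- camera_params(name): a dict with "intrinsics" (3x3 intrinsics, pixels), "cam_to_world" (4x4, takes a point from camera to world coordinates). Camera axes: x right, y up, looking along -z (the intrinsics and any distortion apply to the point x, -y, -z); pixel columns grow to the right and rows downward; lengths in m; the calibration is good to about 2 mm. A picture is of the moment at which its call begins. camera_params takes no time and is no camera call.
- manip.close_job(): hands the job in, once; it reports no verdict.
The state is a dict: "time": time; "joint_pos": joint angles; "joint_vel": joint speeds; "joint_efforts": joint torques, N m; "tool_pos": TCP position; "orientation": TCP orientation; "wrist_force": force on the tool from outside, world axes, zero at the start; "wrist_torque": the same for the moment, N m; "width": finger opening in m.
Only numpy, scipy, OpenCV 4.12 (cv2) and the standard library are available. Lean on these libraries where they do the work, as an engineer would, in place of code of your own. Each camera call takes 0.05 s, during which the arm holds its last target.

## Working session

There is one attempt and no reset: what is moved stays moved. The work goes in short steps, Python scripts to look and compute and a tool call to move; the robot and the scene stay as the last step left them, time stands still between calls to the robot, and variables do not carry over. Pictures are saved under pics/ and viewed, and the job is handed in when it is done.

Besides the shell and the picture viewer there is one more tool, called after "Call:" as name([rows], argument=value, ...), one row to a line, values as JSON. send_rows: Moves the arm, as the interface text tells. Its arguments: {"type":"object","properties":{"steps":{"type":"array"},"jaw":{"type":"number"},"grip_force":{"type":"number"}},"required":["steps"]}

```bash
mkdir -p pics; ls; python3 - <<'E'
from bench import manip, camera, camera_params
import cv2,numpy as np
np.set_printoptions(precision=4,suppress=True)
s=manip.sense()
for k in s: print(k,s[k])
for n in("scene","top"):
    p,d=camera(n); cv2.imwrite(f"pics/{n}0.png",p[:,:,::-1]); np.savez(f"pics/{n}0.npz",p=p,d=d)
    print(n,camera_params(n))
E
```

```text
pics
time 0.0
joint_pos [ 1.2214  0.4352  0.025   1.5741 -0.0116  1.134  -0.0751]
joint_vel [-0.0015 -0.      0.0005 -0.0015 -0.0009 -0.0007 -0.    ]
joint_efforts [  0.0008 -67.0481   1.0254 -31.6216   0.0156   0.0126   0.    ]
tool_pos [ 0.1525 -0.6056  0.2305]
orientation [[ 0.2442 -0.9697 -0.0005]
 [-0.9697 -0.2442  0.0015]
 [-0.0016  0.0002 -1.    ]]
wrist_force [ 0.3973 -0.515   0.9632]
wrist_torque [ 0.0246 -0.04   -0.0196]
width 0.08549017705728626
scene {'intrinsics': array([[430.656 ,   0.    , 279.6213],
       [  0.    , 430.656 , 205.7649],
       [  0.    ,   0.    ,   1.    ]]), 'cam_to_world': array([[-0.3975, -0.6881,  0.6071,  1.3116],
       [ 0.9176, -0.3003,  0.2604,  0.2312],
       [ 0.0031,  0.6606,  0.7507,  0.9241],
       [ 0.    ,  0.    ,  0.    ,  1.    ]])}
top {'intrinsics': array([[501.2572,   0.    , 281.796 ],
       [  0.    , 501.2572, 206.4269],
       [  0.    ,   0.    ,   1.    ]]), 'cam_to_world': array([[-0.0295,  0.9958, -0.0864,  0.52  ],
       [-0.9994, -0.0277,  0.0221, -0.0352],
       [ 0.0196,  0.087 ,  0.996 ,  1.2557],
       [ 0.    ,  0.    ,  0.    ,  1.    ]])}
```

View pics/scene0.png

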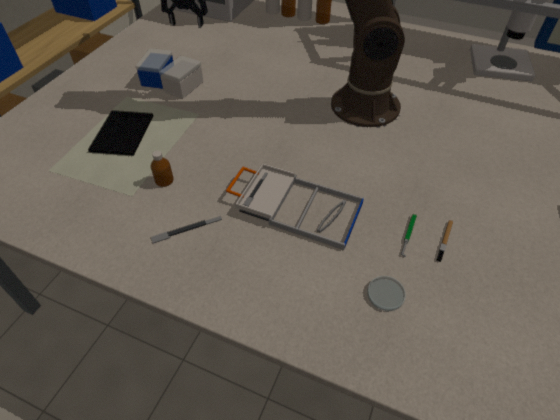

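View pics/top0.png

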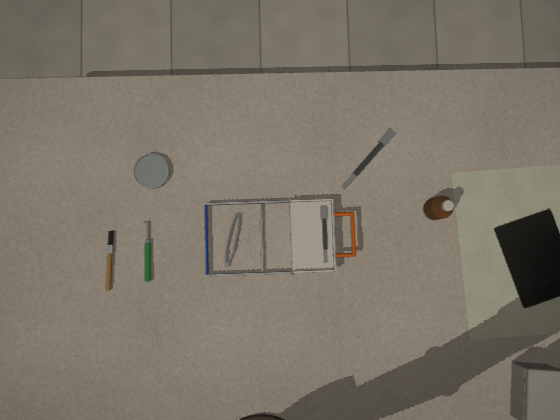

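```bash
cat > h.py <<'E'
from bench import manip, camera, camera_params
import cv2,numpy as np
np.set_printoptions(precision=4,suppress=True)
def ray(n,u,v,z):
    c=camera_params(n);K=c["intrinsics"];T=c["cam_to_world"]
    u=np.atleast_1d(u).astype(float);v=np.atleast_1d(v).astype(float)
    d=np.stack([(u-K[0,2])/K[0,0],-(v-K[1,2])/K[1,1],-np.ones_like(u)])
    d=T[:3,:3]@d; o=T[:3,3][:,None]
    return (o+d*(z-o[2])/d[2]).T
def proj(n,P):
    c=camera_params(n);K=c["intrinsics"];T=c["cam_to_world"]
    q=T[:3,:3].T@(np.asarray(P)-T[:3,3]); return K[0,2]+K[0,0]*q[0]/-q[2],K[1,2]+K[1,1]*-q[1]/-q[2]
def shot(name,crop=None,scale=1,which="top"):
    p,d=camera(which); np.savez(f"pics/{name}.npz",p=p,d=d)
    if crop: x0,y0,x1,y1=crop; q=p[y0:y1,x0:x1]
    else:q=p
    q=cv2.resize(q,None,fx=scale,fy=scale,interpolation=cv2.INTER_CUBIC)
    cv2.imwrite(f"pics/{name}.png",q[:,:,::-1]); return p,d
E
python3 - <<'E'
from h import *
p=np.load("pics/top0.npz")["p"]
hsv=cv2.cvtColor(p,cv2.COLOR_RGB2HSV)
for nm,lo,hi,z in(("blue",(105,120,40),(130,255,255),.028),("orange",(3,170,80),(18,255,255),.0395),("green",(45,120,40),(85,255,255),.008)):
    m=cv2.inRange(hsv,lo,hi); m[:, :90]=0; m[:,420:]=0
    v,u=np.nonzero(m); 
    if not len(u): print(nm,'none');continue
    r=cv2.minAreaRect(np.stack([u,v],1).astype(np.float32)); b=cv2.boxPoints(r)
    print(nm,len(u),r,'\n',ray("top",b[:,0],b[:,1],z)[:,:2], ray("top",u,v,z).mean(0))
cv2.imwrite("pics/c1.png",cv2.resize(p[185:290,195:365],None,fx=4.7,fy=4.7,interpolation=cv2.INTER_CUBIC)[:,:,::-1])
cv2.imwrite("pics/c2.png",cv2.resize(p[140:300,90:190],None,fx=3.7,fy=3.7,interpolation=cv2.INTER_CUBIC)[:,:,::-1])
E
```

```text
blue 130 ((206.13629150390625, 238.99691772460938), (68.02788543701172, 1.8177125453948975), 88.69805145263672) 
 [[0.6352 0.1271]
 [0.6351 0.1226]
 [0.4695 0.1216]
 [0.4696 0.126 ]] [0.5512 0.1245 0.028 ]
orange 259 ((344.5655517578125, 234.0943603515625), (44.58114242553711, 19.245410919189453), 87.20729064941406) 
 [[ 0.6075 -0.1887]
 [ 0.6085 -0.2358]
 [ 0.5003 -0.2365]
 [ 0.4994 -0.1898]] [ 0.554  -0.222   0.0395]
green 157 ((147.0, 261.5), (37.0, 4.0), 90.0) 
 [[0.5469 0.2776]
 [0.5466 0.2678]
 [0.456  0.2684]
 [0.4563 0.2781]] [0.5003 0.272  0.008 ]
```

View pics/c1.png

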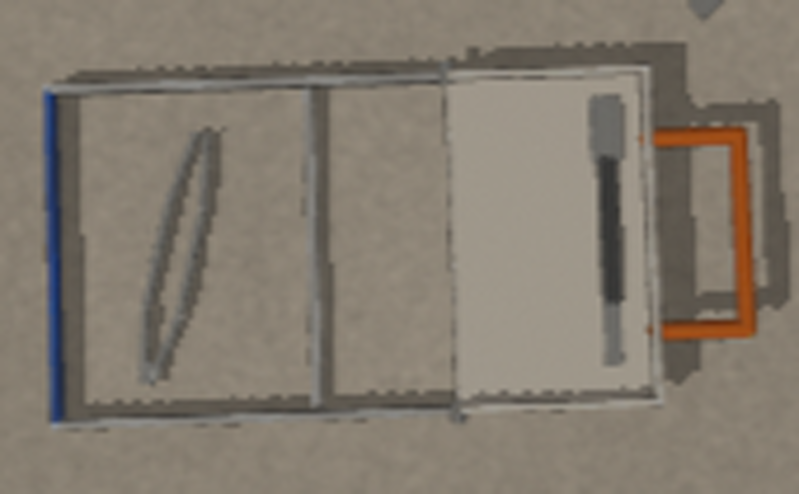

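View pics/c2.png

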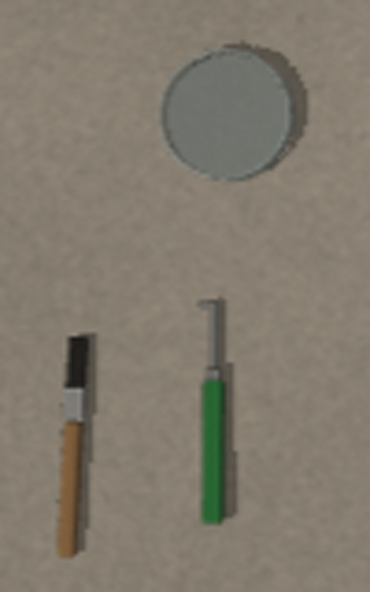

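```bash
python3 - <<'E'
from h import *
def c(x,y,z): 
    return ray("top",195+(x+.5)/4.7-.5,185+(y+.5)/4.7-.5,z)[0]
for nm,a in dict(blueTop=(46,91,.028),blueBot=(55,424,.028),hTop=(447,70,.028),hBot=(456,412,.028),ribT=(309,88,.016),ribB=(318,404,.016),rimT=(649,68,.044),rimB=(660,402,.044),barT=(739,130,.0395),barB=(748,334,.0395),spT=(606,97,.03),spB=(614,364,.03),fT=(209,132,.009),fB=(150,380,.009)).items(): print(nm,c(*a))
# kit fit by known points
W=np.array([c(46,91,.028),c(55,424,.028),c(309,88,.016),c(318,404,.016),c(739,130,.0395),c(748,334,.0395)])[:,:2]
Kp=np.array([[90,174],[-90,174],[87,37],[-87,37],[50,-186],[-50,-186]])/1e3
a=Kp-Kp.mean(0);b=W-W.mean(0)
th=np.arctan2((a[:,0]*b[:,1]-a[:,1]*b[:,0]).sum(),(a*b).sum())
R=np.array([[np.cos(th),-np.sin(th)],[np.sin(th),np.cos(th)]]);t=W.mean(0)-R@Kp.mean(0)
print("kit",th,t, (W-(Kp@R.T+t))*1e3)
d=np.load("pics/top0.npz")["d"]
hsv=cv2.cvtColor(np.load("pics/top0.npz")["p"],cv2.COLOR_RGB2HSV)
m=cv2.inRange(hsv,(45,60,30),(85,255,255)); m[:,:130]=0;m[:,165:]=0
v,u=np.nonzero(m);P=ray("top",u,v,.010)[:,:2]
mu=P.mean(0);w,V=np.linalg.eigh(np.cov((P-mu).T));print("green",len(u),mu,V[:,1],((P-mu)@V[:,1]).min(),((P-mu)@V[:,1]).max())
def cc(x,y,z): return ray("top",90+(x+.5)/3.7-.5,140+(y+.5)/3.7-.5,z)[0]
print("tip",cc(218,299,.006),"butt",cc(212,522,.01), "join",cc(213,380,.01),"brush",cc(80,336,.006),cc(67,556,.006),'dish',cc(228,115,.01))
E
```

```text
blueTop [0.6377 0.1272 0.028 ]
blueBot [0.4652 0.1253 0.028 ]
hTop [ 0.643  -0.0824  0.028 ]
hBot [ 0.4651 -0.0816  0.028 ]
ribT [ 0.6367 -0.0097  0.016 ]
ribB [ 0.4709 -0.0101  0.016 ]
rimT [ 0.6396 -0.1865  0.044 ]
rimB [ 0.4677 -0.1856  0.044 ]
barT [ 0.6064 -0.2327  0.0395]
barB [ 0.5009 -0.2329  0.0395]
spT [ 0.6263 -0.1651  0.03  ]
spB [ 0.4874 -0.1642  0.03  ]
fT [0.6154 0.044  0.009 ]
fB [0.4858 0.0777 0.009 ]
kit 0.005536626646132975 [ 0.553  -0.0472] [[-4.306  -0.1648]
 [ 3.1798 -1.019 ]
 [-3.1545 -0.0429]
 [ 5.0766  0.4953]
 [ 2.3369  0.2174]
 [-3.1329  0.5139]]
green 236 [0.4999 0.2715] [-0.9998  0.0188] -0.04680121530745277 0.046166935624163345
tip [0.6026 0.269  0.006 ] butt [0.4545 0.2729 0.01  ] join [0.5483 0.2717 0.01  ] brush [0.5804 0.361  0.006 ] [0.4349 0.3696 0.006 ] dish [0.7265 0.2605 0.01  ]
```

Call:
send_rows([
  [[0, 0, 0, 0, 0, -0.12], [0, 0, 0, 0, 0, -0.12], [0, 0, 0, 0, 0, -0.12], [0, 0, 0, 0, 0, -0.12], [0, 0, 0, 0, 0, -0.12], [0, 0, 0, 0, 0, -0.12], [0, 0, 0, 0, 0, -0.12], [0, 0, 0, 0, 0, -0.12], [0, 0, 0, 0, 0, -0.12], [0, 0, 0, 0, 0, -0.12]],
], jaw=0.6)

```text
time: 0.93
tool_pos: [0.1525, -0.6058, 0.2309]
orientation: [[0.993, -0.118, -0.0], [-0.118, -0.993, 0.001], [-0.0, -0.001, -1.0]]
wrist_force: [-1.0, 0.8, -0.1]
width: 0.0514
```

Call:
send_rows([
  [[10, -15, 0, 0, 0, -0.065], [20, -30, 0, 0, 0, -0.065], [20, -32, 0, 0, 0, 0], [20, -32, 0, 0, 0, 0], [20, -32, 0, 0, 0, 0], [20, -32, 0, 0, 0, 0], [20, -32, 0, 0, 0, 0], [20, -32, 0, 0, 0, 0], [20, -32, 0, 0, 0, 0], [20, -32, 0, 0, 0, 0]],
])

```text
time: 1.77
tool_pos: [0.345, -0.3049, 0.2312]
orientation: [[1.0, 0.006, -0.0], [0.006, -1.0, -0.0], [-0.0, 0.0, -1.0]]
wrist_force: [0.5, -0.1, 0.2]
width: 0.0509
```

Call:
send_rows([
  [[21, -33, 0, 0, 0, 0], [21, -33, 0, 0, 0, 0], [21, -33, 0, 0, 0, 0], [21, -33, 0, 0, 0, 0], [21, -33, 0, 0, 0, 0], [21, -33, 0, 0, 0, 0], [21, -33, 0, 0, 0, 0], [21, -33, 0, 0, 0, 0], [21, -33, 0, 0, 0, 0], [19, -32, 0, 0, 0, 0]],
])

```text
time: 2.6
tool_pos: [0.5514, 0.0253, 0.231]
orientation: [[1.0, 0.006, -0.0], [0.006, -1.0, -0.0], [-0.0, 0.0, -1.0]]
wrist_force: [1.3, -0.4, -0.1]
width: 0.0511
```

Call:
send_rows([
  [[0, 0, 30, 0, 0, 0], [0, 0, 30, 0, 0, 0], [0, 0, 30, 0, 0, 0], [0, 0, 30, 0, 0, 0], [0, 0, 20, 0, 0, 0], [0, 0, 15, 0, 0, 0], [0, 0, 0, 0, 0, 0], [0, 0, 0, 0, 0, 0]],
])

```text
time: 3.27
tool_pos: [0.5501, 0.0235, 0.0758]
orientation: [[1.0, 0.006, -0.002], [0.006, -1.0, -0.0], [-0.002, 0.0, -1.0]]
wrist_force: [1.7, 0.1, 0.3]
width: 0.0513
```

```bash
python3 - <<'E'
from h import *
shot("s1",(220,150,380,260),4.9,"scene"); shot("t1",(195,185,365,290),4.7,"top")
s=manip.sense();print(s["tool_pos"],s["wrist_force"],s["joint_pos"])
E
```

```text
[0.5514 0.0237 0.0773] [ 0.1954 -0.131  -0.2411] [ 0.2471  0.5581 -0.5389  1.8866  0.3884  0.8004 -0.4935]
```

View pics/s1.png

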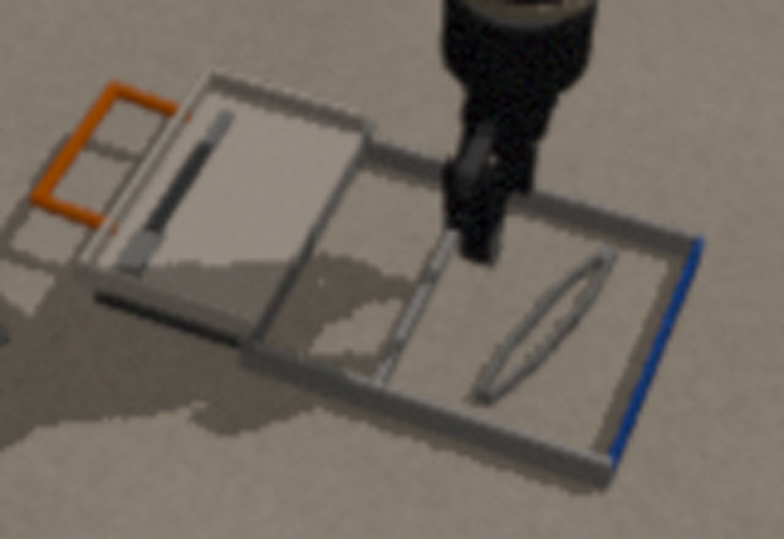

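Call:
send_rows([
  [[0, 0, 25, 0, 0, 0], [0, 0, 20, 0, 0, 0], [0, 0, 12, 0, 0, 0], [0, 0, 8, 0, 0, 0], [0, 0, 2, 0, 0, 0], [0, 0, 1, 0, 0, 0], [0, 0, 1, 0, 0, 0], [0, 0, 1, 0, 0, 0], [0, 0, 0, 0, 0, 0]],
])

```text
time: 4.12
tool_pos: [0.5512, 0.0235, 0.0068]
orientation: [[1.0, 0.006, 0.001], [0.006, -1.0, -0.0], [0.001, 0.0, -1.0]]
wrist_force: [-0.2, 0.1, -0.7]
width: 0.0513
```

```bash
python3 - <<'E'
from h import *
shot("s2",(220,150,380,260),4.9,"scene")
s=manip.sense();print(s["tool_pos"],s["wrist_force"])
E
```

```text
[0.5511 0.0235 0.0068] [0.6829 0.6452 0.3465]
```

View pics/s2.png

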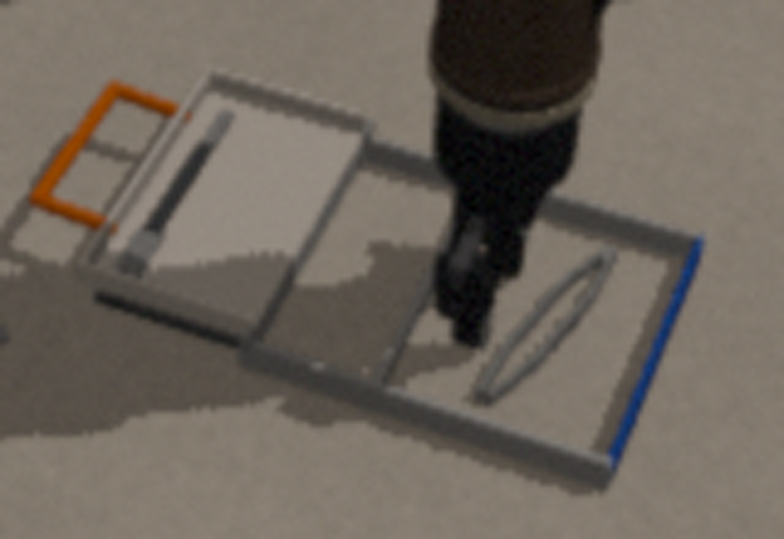

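Call:
send_rows([
  [[0, 0, 1, 0, 0, 0], [0, 0, 1, 0, 0, 0], [0, 0, 1, 0, 0, 0], [0, 0, 1, 0, 0, 0], [0, 0, 0, 0, 0, 0]],
])

```text
time: 4.58
tool_pos: [0.5506, 0.0234, 0.0021]
orientation: [[1.0, 0.006, -0.0], [0.006, -1.0, -0.0], [-0.0, 0.0, -1.0]]
wrist_force: [-0.4, -0.3, 0.4]
width: 0.0514
```

Call:
send_rows([
  [[0, -3, 0, 0, 0, 0], [0, -4, 0, 0, 0, 0], [0, -4, 0, 0, 0, 0], [0, -4, 0, 0, 0, 0], [0, -4, 0, 0, 0, 0], [0, -4, 0, 0, 0, 0], [0, -4, 0, 0, 0, 0], [0, -4, 0, 0, 0, 0], [0, -4, 0, 0, 0, 0], [0, 0, 0, 0, 0, 0]],
])

```text
time: 5.42
tool_pos: [0.5505, 0.0598, 0.0024]
orientation: [[1.0, 0.007, 0.0], [0.007, -1.0, 0.001], [0.0, -0.001, -1.0]]
wrist_force: [0.8, 0.2, 0.1]
width: 0.0513
```

```bash
python3 - <<'E'
from h import *
shot("s3",(220,150,380,260),4.9,"scene")
s=manip.sense();print(s["tool_pos"],s["wrist_force"])
E
```

```text
[0.5505 0.0592 0.0023] [-0.4499 -0.3083  0.6413]
```

View pics/s3.png

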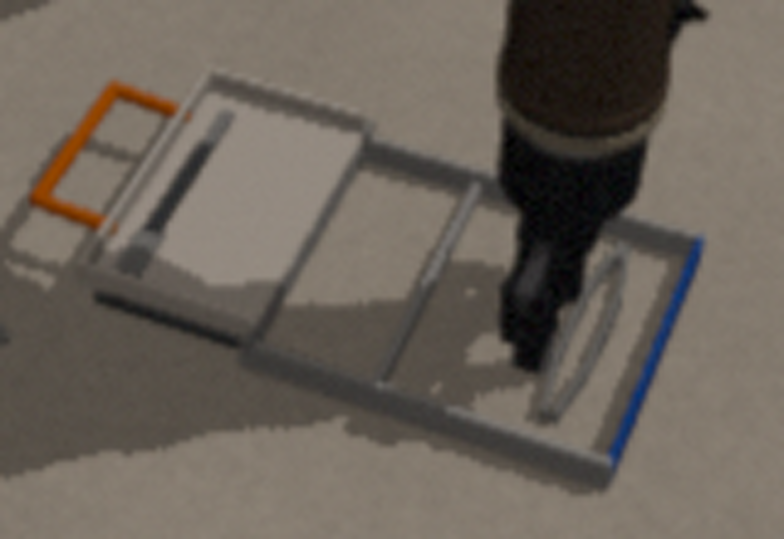

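Call:
send_rows([
  [[0, -4, 0, 0, 0, 0], [0, -4, 0, 0, 0, 0], [0, -4, 0, 0, 0, 0], [0, -4, 0, 0, 0, 0], [0, -4, 0, 0, 0, 0], [0, -4, 0, 0, 0, 0], [0, -2, 0, 0, 0, 0], [0, -2, 0, 0, 0, 0], [0, -1, 0, 0, 0, 0], [0, 0, 0, 0, 0, 0]],
])

```text
time: 6.3
tool_pos: [0.5504, 0.0872, 0.0023]
orientation: [[1.0, 0.006, -0.0], [0.006, -1.0, -0.001], [-0.0, 0.001, -1.0]]
wrist_force: [-0.6, -1.2, 0.4]
width: 0.0515
```

```bash
python3 - <<'E'
from h import *
shot("s4",(220,150,380,260),4.9,"scene")
s=manip.sense();print(s["tool_pos"],s["wrist_force"])
E
```

```text
[0.5504 0.0872 0.0023] [ 0.2094 -0.89    0.0945]
```

View pics/s4.png

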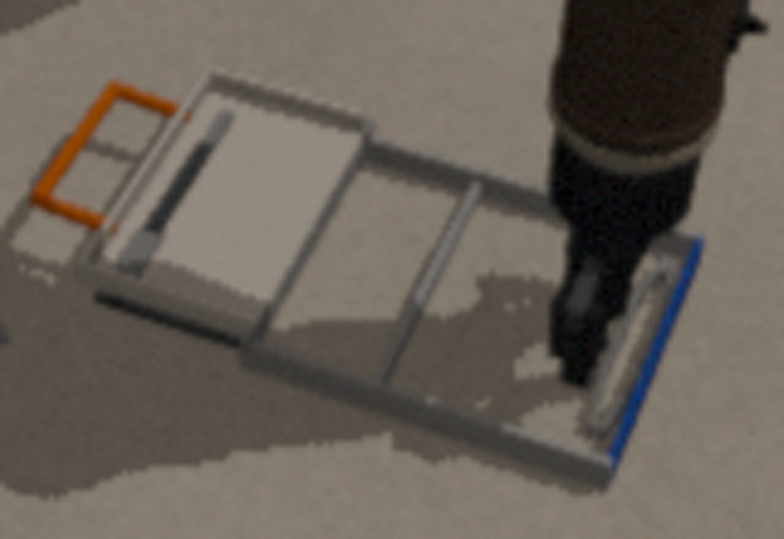

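Nearly at the wall; a few millimetres more until force shows.

Call:
send_rows([
  [[0, -1.5, 0, 0, 0, 0], [0, -1.5, 0, 0, 0, 0], [0, -1, 0, 0, 0, 0], [0, 0, 0, 0, 0, 0]],
])

```text
time: 6.68
tool_pos: [0.5503, 0.0874, 0.0022]
orientation: [[1.0, 0.003, -0.001], [0.003, -1.0, -0.005], [-0.001, 0.005, -1.0]]
wrist_force: [0.1, -11.3, 4.1]
width: 0.051
```

Call:
send_rows([
  [[0, -1, 0, 0, 0, 0], [0, -1, 0, 0, 0, 0], [0, 0, 0, 0, 0, 0], [0, 0, 0, 0, 0, 0]],
])

```text
time: 7.02
tool_pos: [0.5503, 0.0876, 0.0021]
orientation: [[1.0, 0.002, -0.001], [0.002, -1.0, -0.007], [-0.001, 0.007, -1.0]]
wrist_force: [0.2, -17.0, 7.1]
width: 0.0511
```

Call:
send_rows([
  [[0, 3, 0, 0, 0, 0], [0, 5, 0, 0, 0, 0], [0, 10, 0, 0, 0, 0], [0, 12, 0, 0, 0, 0], [0, 0, -20, 0, 0, 0], [0, 0, -40, 0, 0, 0], [0, 0, -40, 0, 0, 0], [0, 0, -40, 0, 0, 0], [0, 0, -10, 0, 0, 0]],
])

```text
time: 7.77
tool_pos: [0.5531, 0.0639, 0.1582]
orientation: [[1.0, 0.006, 0.008], [0.006, -1.0, 0.002], [0.008, -0.001, -1.0]]
wrist_force: [0.5, 0.2, 0.2]
width: 0.0512
```

Call:
send_rows([
  [[0, 0, 0, 0, 0, 0.12], [0, 0, 0, 0, 0, 0.12], [0, 0, 0, 0, 0, 0.12], [0, 0, 0, 0, 0, 0.12], [0, 0, 0, 0, 0, 0.12], [0, 0, 0, 0, 0, 0.12], [0, 0, 0, 0, 0, 0.12], [0, 0, 0, 0, 0, 0.12], [0, 0, 0, 0, 0, 0.12], [0, 0, 0, 0, 0, 0.12]],
])

```text
time: 8.6
tool_pos: [0.5504, 0.0627, 0.152]
orientation: [[0.362, -0.932, -0.0], [-0.932, -0.362, -0.0], [-0.0, 0.0, -1.0]]
wrist_force: [0.1, -0.2, 0.1]
width: 0.0516
```

```bash
python3 - <<'E'
from h import *
shot("s5",(220,150,380,260),4.9,"scene")
s=manip.sense();print(s["tool_pos"],s["wrist_force"],s["joint_pos"],s["orientation"])
E
```

```text
[0.5504 0.0628 0.1521] [ 0.2746 -0.6565 -0.2134] [ 0.008   0.422  -0.2938  1.8264  0.15    0.9149 -1.5622] [[ 0.354  -0.9353 -0.0002]
 [-0.9353 -0.354   0.0001]
 [-0.0002  0.0001 -1.    ]]
```

View pics/s5.png

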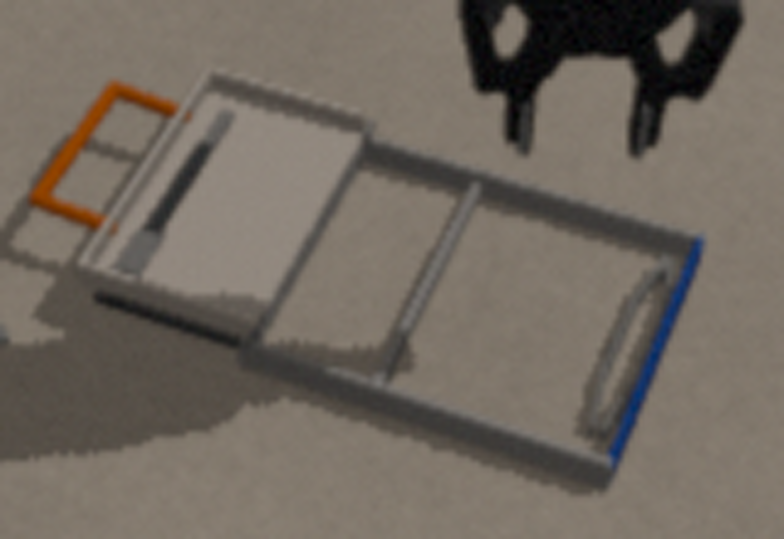

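Call:
send_rows([
  [[0, 0, 0, 0, 0, 0.125], [0, 0, 0, 0, 0, 0.125], [0, 0, 0, 0, 0, 0.125], [-35, 6, 0, 0, 0, 0], [-35, 6, 0, 0, 0, 0], [-35, 6, 0, 0, 0, 0], [-35, 6, 0, 0, 0, 0], [-35, 8, 0, 0, 0, 0], [-33, 8, 0, 0, 0, 0]],
])

```text
time: 9.4
tool_pos: [0.5097, 0.2728, 0.1521]
orientation: [[0.005, -1.0, -0.0], [-1.0, -0.005, 0.0], [-0.0, 0.0, -1.0]]
wrist_force: [0.8, 0.0, 0.1]
width: 0.0515
```

Call:
send_rows([
  [[0, 0, 35, 0, 0, 0], [0, 0, 35, 0, 0, 0], [0, 0, 15, 0, 0, 0], [0, 0, 0, 0, 0, 0], [0, 0, 0, 0, 0, 0]],
])

```text
time: 9.82
tool_pos: [0.5098, 0.2707, 0.0668]
orientation: [[0.003, -1.0, -0.002], [-1.0, -0.003, -0.001], [0.001, 0.002, -1.0]]
wrist_force: [0.4, 0.4, 0.3]
width: 0.0514
```

```bash
python3 - <<'E'
from h import *
shot("s6",(350,160,480,270),5.5,"scene")
s=manip.sense();print(s["tool_pos"],s["wrist_force"],s["joint_pos"],s["orientation"])
E
```

```text
[0.5107 0.2713 0.068 ] [ 0.1208  0.1389 -0.6314] [-0.4198  0.5552 -0.2266  1.846   0.1729  0.7588 -2.3073] [[ 0.0027 -1.      0.0004]
 [-1.     -0.0027  0.0004]
 [-0.0004 -0.0004 -1.    ]]
```

View pics/s6.png

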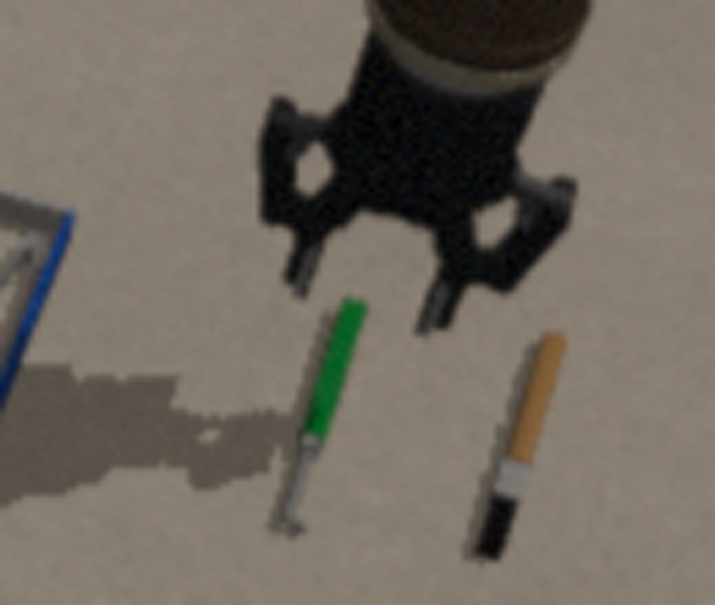

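Call:
send_rows([
  [[0, 0, 25, 0, 0, 0], [0, 0, 20, 0, 0, 0], [0, 0, 11, 0, 0, 0], [0, 0, 5, 0, 0, 0], [0, 0, 2, 0, 0, 0], [0, 0, 0, 0, 0, 0]],
])

```text
time: 10.37
tool_pos: [0.5107, 0.2717, 0.005]
orientation: [[0.002, -1.0, 0.001], [-1.0, -0.002, 0.0], [-0.0, -0.001, -1.0]]
wrist_force: [-0.3, 0.6, 0.2]
width: 0.0511
```

Call:
send_rows([
  [[0, 0, 0, 0, 0, 0], [0, 0, 0, 0, 0, 0], [0, 0, 0, 0, 0, 0], [0, 0, 0, 0, 0, 0], [0, 0, 0, 0, 0, 0], [0, 0, 0, 0, 0, 0]],
], jaw=0.0, grip_force=30)

```text
time: 10.87
tool_pos: [0.5106, 0.2717, 0.0051]
orientation: [[0.002, -1.0, 0.001], [-1.0, -0.002, 0.001], [-0.001, -0.001, -1.0]]
wrist_force: [0.1, -0.0, 6.0]
width: 0.0117
```

Call:
send_rows([
  [[0, 0, -3, 0, 0, 0], [0, 0, -8, 0, 0, 0], [0, 0, -15, 0, 0, 0], [0, 0, -20, 0, 0, 0], [0, 0, -20, 0, 0, 0], [0, 0, -10, 0, 0, 0], [0, 0, 0, 0, 0, 0]],
])

```text
time: 11.45
tool_pos: [0.5115, 0.2723, 0.083]
orientation: [[0.002, -1.0, 0.004], [-1.0, -0.002, 0.002], [-0.002, -0.004, -1.0]]
wrist_force: [-0.3, 0.2, -1.6]
width: 0.0119
```

```bash
python3 - <<'E'
from h import *
shot("s7",(350,140,480,250),5.5,"scene")
s=manip.sense();print(s["tool_pos"],s["wrist_force"],s["width"])
E
```

```text
[0.5108 0.2718 0.0814] [-0.0124  0.082  -0.1371] 0.011789333188306434
```

View pics/s7.png

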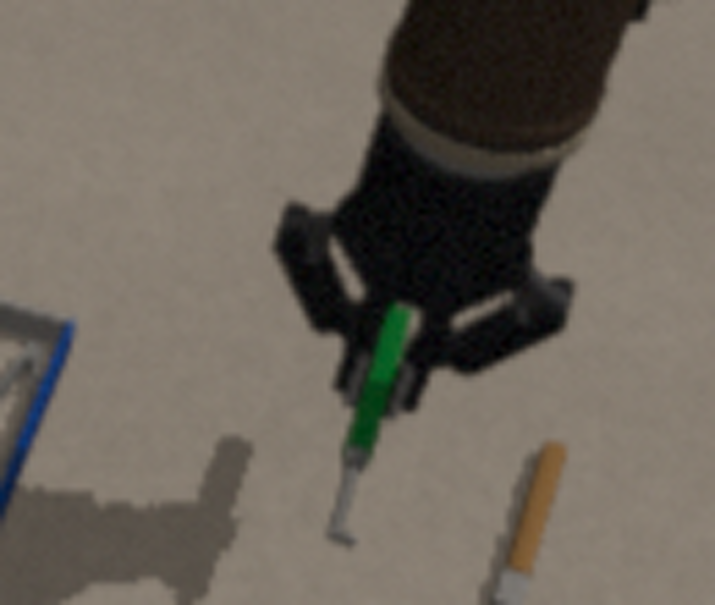

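Call:
send_rows([
  [[12, -1, 0, 0, 0, 0], [25, -3, 0, 0, 0, 0], [30, -3, 0, 0, 0, 0], [30, -4, 0, 0, 0, 0], [30, -4, 0, 0, 0, 0], [30, -4, 0, 0, 0, 0], [30, -3, 0, 0, 0, 0], [25, -3, 0, 0, 0, 0], [15, 0, 0, 0, 0, 0], [0, 0, 0, 0, 0, 0]],
])

```text
time: 12.33
tool_pos: [0.5343, 0.0383, 0.0787]
orientation: [[-0.005, -1.0, -0.003], [-1.0, 0.005, -0.003], [0.003, 0.003, -1.0]]
wrist_force: [-0.6, -1.0, -1.3]
width: 0.0117
```

Call:
send_rows([
  [[0, 0, 15, 0, 0, 0], [0, 0, 15, 0, 0, 0], [0, 0, 10, 0, 0, 0], [0, 0, 10, 0, 0, 0], [0, 0, 8, 0, 0, 0], [0, 0, 5, 0, 0, 0], [0, 0, 3, 0, 0, 0], [0, 0, 2, 0, 0, 0], [0, 0, 0, 0, 0, 0], [0, 0, 0, 0, 0, 0]],
])

```text
time: 13.17
tool_pos: [0.5358, 0.0446, 0.0126]
orientation: [[0.002, -1.0, 0.001], [-1.0, -0.002, 0.0], [-0.0, -0.001, -1.0]]
wrist_force: [-0.9, -0.3, -1.1]
width: 0.0122
```

```bash
python3 - <<'E'
from h import *
shot("s8",(220,150,380,260),4.9,"scene")
s=manip.sense();print(s["tool_pos"],s["wrist_force"],s["width"],s["joint_pos"],s["orientation"])
E
```

```text
[0.5358 0.0445 0.0127] [-0.1573 -0.3855  0.6645] 0.011629150177357234 [-0.0381  0.5881 -0.1979  1.9827  0.1981  0.5881 -1.9379] [[ 0.0017 -1.      0.0008]
 [-1.     -0.0017  0.    ]
 [-0.     -0.0008 -1.    ]]
```

View pics/s8.png

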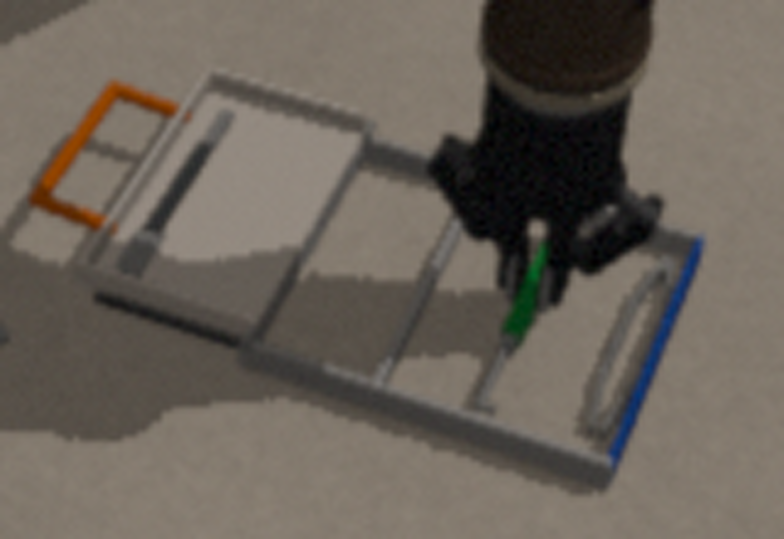

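Call:
send_rows([
  [[0, 0, 1, 0, 0, 0], [0, 0, 1, 0, 0, 0], [0, 0, 1, 0, 0, 0], [0, 0, 1, 0, 0, 0], [0, 0, 0, 0, 0, 0]],
])

```text
time: 13.63
tool_pos: [0.5356, 0.0445, 0.0091]
orientation: [[0.002, -1.0, 0.0], [-1.0, -0.002, -0.0], [0.0, -0.0, -1.0]]
wrist_force: [-2.4, 0.1, 12.3]
width: 0.0119
```

Call:
send_rows([
  [[0, 0, 0, 0, 0, 0], [0, 0, 0, 0, 0, 0], [0, 0, 0, 0, 0, 0], [0, 0, 0, 0, 0, 0]],
], jaw=0.4)

```text
time: 13.97
tool_pos: [0.5354, 0.0444, 0.0081]
orientation: [[0.002, -1.0, -0.0], [-1.0, -0.002, -0.0], [0.0, 0.0, -1.0]]
wrist_force: [-0.8, 1.5, -0.8]
width: 0.0338
```

Call:
send_rows([
  [[0, 0, -5, 0, 0, 0], [0, 0, -15, 0, 0, 0], [0, 0, -25, 0, 0, 0], [0, 0, -35, 0, 0, 0], [0, 0, -35, 0, 0, 0], [0, 0, -20, 0, 0, 0]],
])

```text
time: 14.47
tool_pos: [0.5366, 0.0449, 0.1471]
orientation: [[0.002, -1.0, 0.004], [-1.0, -0.002, 0.001], [-0.001, -0.004, -1.0]]
wrist_force: [1.0, -0.2, 1.1]
width: 0.0341
```

```bash
python3 - <<'E'
from h import *
shot("s9",(220,150,380,260),4.9,"scene")
s=manip.sense();print(s["tool_pos"],s["wrist_force"],s["width"],s["joint_pos"],s["orientation"])
E
```

```text
[0.5383 0.0452 0.1498] [1.5781 1.1574 2.9638] 0.03447811835442229 [ 0.0048  0.3953 -0.2477  1.8718  0.1235  0.8812 -1.8715] [[ 0.0018 -1.      0.0079]
 [-1.     -0.0018  0.0012]
 [-0.0012 -0.0079 -1.    ]]
```

View pics/s9.png

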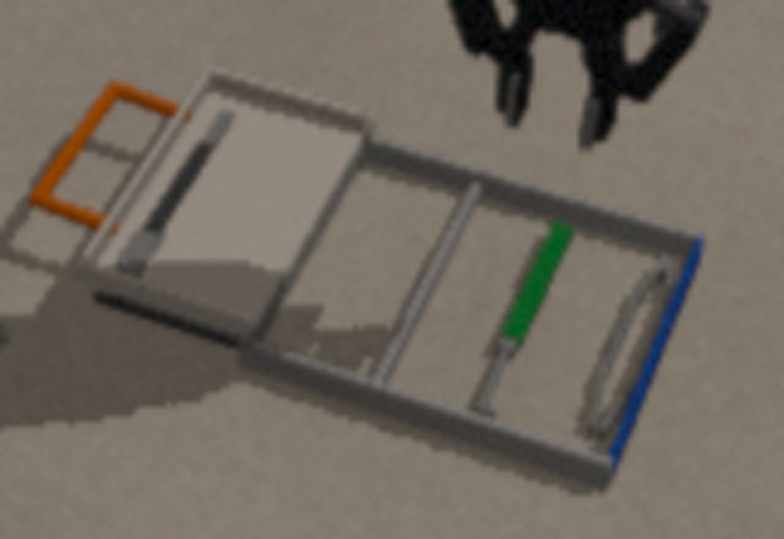

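Call:
send_rows([
  [[20, -1, 0, 0, 0, 0], [35, -2, 0, 0, 0, 0], [35, -2, 0, 0, 0, 0], [35, -2, 0, 0, 0, 0], [35, -2, 0, 0, 0, 0], [35, -2, 0, 0, 0, 0], [35, -2, 0, 0, 0, 0], [30, -2, 0, 0, 0, 0], [18, -2, 0, 0, 0, 0], [0, 0, 0, 0, 0, 0]],
])

```text
time: 15.35
tool_pos: [0.552, -0.2395, 0.143]
orientation: [[-0.005, -1.0, -0.0], [-1.0, 0.005, -0.003], [0.003, 0.0, -1.0]]
wrist_force: [0.7, -0.5, 0.3]
width: 0.0342
```

Call:
send_rows([
  [[0, 0, 30, 0, 0, 0], [0, 0, 25, 0, 0, 0], [0, 0, 10, 0, 0, 0], [0, 0, 0, 0, 0, 0], [0, 0, 0, 0, 0, 0]],
])

```text
time: 15.77
tool_pos: [0.553, -0.2329, 0.0785]
orientation: [[0.002, -1.0, -0.001], [-1.0, -0.002, 0.0], [-0.0, 0.001, -1.0]]
wrist_force: [1.2, -0.1, 1.0]
width: 0.0342
```

```bash
python3 - <<'E'
from h import *
shot("s10",(180,120,380,260),4,"scene");p,d=shot("t10",(195,185,365,290),4.7,"top")
s=manip.sense();print(s["tool_pos"],s["wrist_force"],s["width"],s["joint_pos"],s["orientation"])
hsv=cv2.cvtColor(p,cv2.COLOR_RGB2HSV)
m=cv2.inRange(hsv,(45,60,30),(85,255,255)); m[:,:200]=0;m[:,300:]=0
v,u=np.nonzero(m);P=ray("top",u,v,.014)[:,:2];mu=P.mean(0);w,V=np.linalg.eigh(np.cov((P-mu).T));print("green kit y",mu,mu[1]+.047,V[:,1])
E
```

```text
[ 0.554  -0.2335  0.0797] [0.3738 0.5029 0.8805] 0.03402428515037076 [ 0.4279  0.5633 -0.1695  1.784   0.1256  0.8028 -1.3718] [[ 0.0021 -1.      0.0019]
 [-1.     -0.0021 -0.0006]
 [ 0.0006 -0.0019 -1.    ]]
green kit y [0.5245 0.0477] 0.09466192390851683 [-1.     -0.0047]
```

View pics/s10.png

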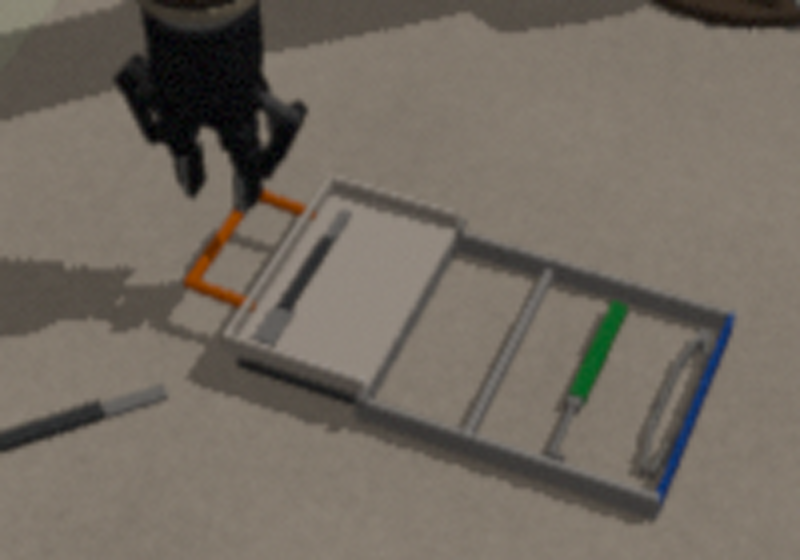

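View pics/t10.png

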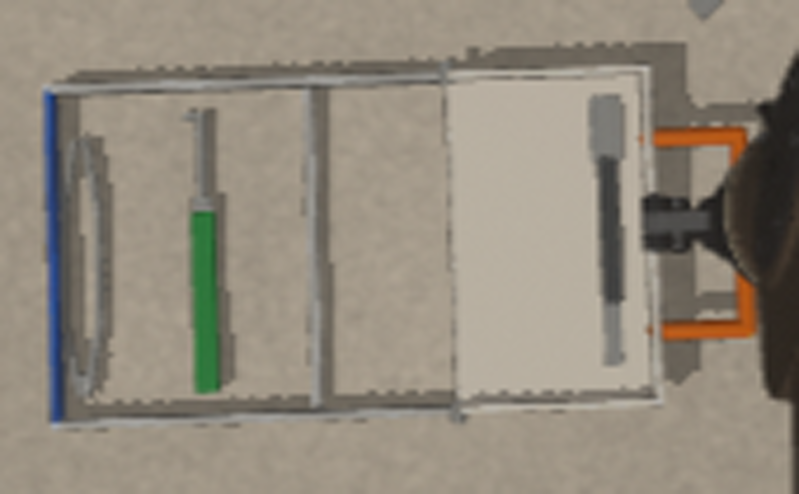

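Call:
send_rows([
  [[0, 0, 20, 0, 0, 0], [0, 0, 15, 0, 0, 0], [0, 0, 10, 0, 0, 0], [0, 0, 7, 0, 0, 0], [0, 0, 4, 0, 0, 0], [0, 0, 0, 0, 0, 0]],
])

```text
time: 16.37
tool_pos: [0.553, -0.2334, 0.0222]
orientation: [[0.002, -1.0, -0.0], [-1.0, -0.002, 0.0], [-0.0, 0.0, -1.0]]
wrist_force: [0.4, -0.8, 0.1]
width: 0.0344
```

Call:
send_rows([
  [[0, 0, 0, 0, 0, 0], [0, 0, 0, 0, 0, 0], [0, 0, 0, 0, 0, 0], [0, 0, 0, 0, 0, 0], [0, 0, 0, 0, 0, 0]],
], jaw=0.0, grip_force=25)

```text
time: 16.78
tool_pos: [0.5535, -0.2358, 0.0232]
orientation: [[0.0, -1.0, 0.002], [-1.0, -0.0, -0.003], [0.003, -0.002, -1.0]]
wrist_force: [0.4, -5.7, -0.7]
width: 0.0092
```

Call:
send_rows([
  [[2, 0, 0, 0, 0, 0], [-0.7, 0, -7.5, 0, 0, 0], [-1.2, 0, -7.4, 0, 0, 0], [-1.5, 0, -7.4, 0, 0, 0], [-2, 0, -7.3, 0, 0, 0], [-2.3, 0, -7.1, 0, 0, 0], [-2.5, 0, -7.1, 0, 0, 0], [-3, 0, -6.9, 0, 0, 0], [-3.3, 0, -6.8, 0, 0, 0], [0, 0, 0, 0, 0, 0]],
])

```text
time: 17.62
tool_pos: [0.5534, -0.2195, 0.0819]
orientation: [[0.002, -1.0, 0.002], [-1.0, -0.002, -0.002], [0.002, -0.002, -1.0]]
wrist_force: [1.3, -3.7, -0.2]
width: 0.0092
```

```bash
python3 - <<'E'
from h import *
shot("s11",(180,120,380,260),4,"scene")
s=manip.sense();print(s["tool_pos"],s["wrist_force"],s["width"])
E
```

```text
[ 0.5534 -0.2198  0.0814] [ 2.0001 -6.3729  0.9353] 0.008400839397999108
```

View pics/s11.png

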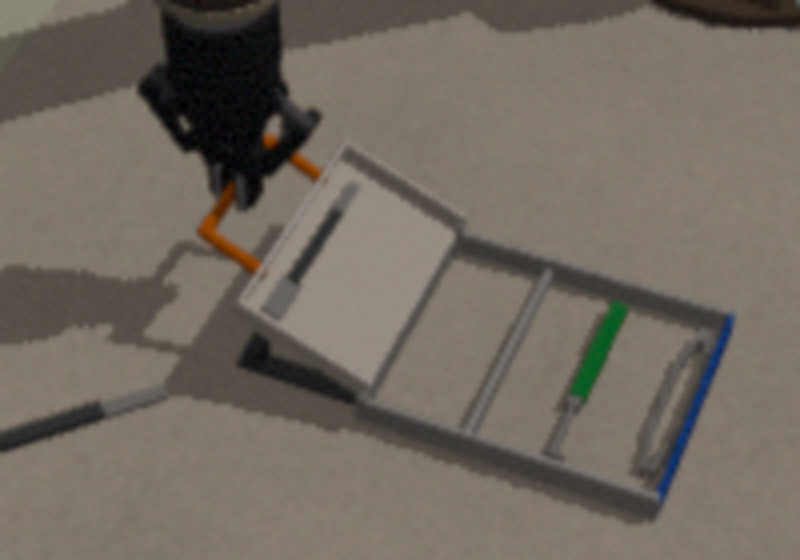

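Call:
send_rows([
  [[-1.5, 0, -4.4, 0, 0, 0], [-2, 0, -4.3, 0, 0, 0], [-2.5, 0, -4.3, 0, 0, 0], [0, 0, 0, 0, 0, 0], [-2.8, 0, -4.1, 0, 0, 0], [-2.9, 0, -4, 0, 0, 0], [-3, 0, -3.9, 0, 0, 0], [0, 0, 0, 0, 0, 0], [0, 0, 0, 0, 0, 0]],
])

```text
time: 18.42
tool_pos: [0.5532, -0.205, 0.1055]
orientation: [[0.001, -1.0, 0.001], [-1.0, -0.001, -0.001], [0.001, -0.001, -1.0]]
wrist_force: [2.4, -4.9, 2.9]
width: 0.0087
```

```bash
python3 - <<'E'
from h import *
shot("s12",(180,120,380,260),4,"scene")
s=manip.sense();print(s["tool_pos"],s["wrist_force"],s["width"])
E
```

```text
[ 0.5533 -0.2051  0.1054] [ 2.1255 -5.3401  3.2905] 0.008620892998050963
```

View pics/s12.png

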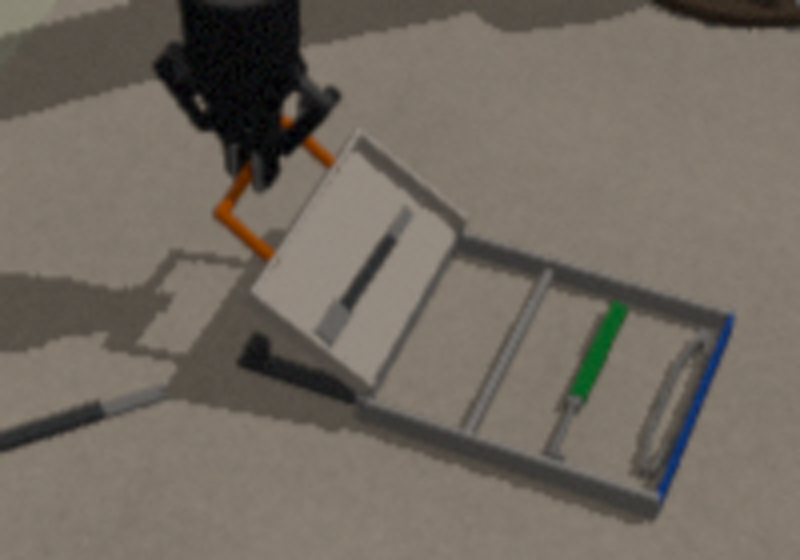

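Call:
send_rows([
  [[0, 0, 0, 0, 0, 0], [0, 0, 0, 0, 0, 0], [0, 0, 0, 0, 0, 0], [0, 0, 0, 0, 0, 0], [0, 0, 0, 0, 0, 0]],
])

```text
time: 18.88
tool_pos: [0.5532, -0.2051, 0.1052]
orientation: [[0.001, -1.0, 0.001], [-1.0, -0.001, -0.001], [0.001, -0.001, -1.0]]
wrist_force: [2.7, -6.0, 1.9]
width: 0.0087
```

```bash
python3 - <<'E'
from h import *
shot("s13",(180,120,380,260),4,"scene")
E
```

```text
(no output)
```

View pics/s13.png

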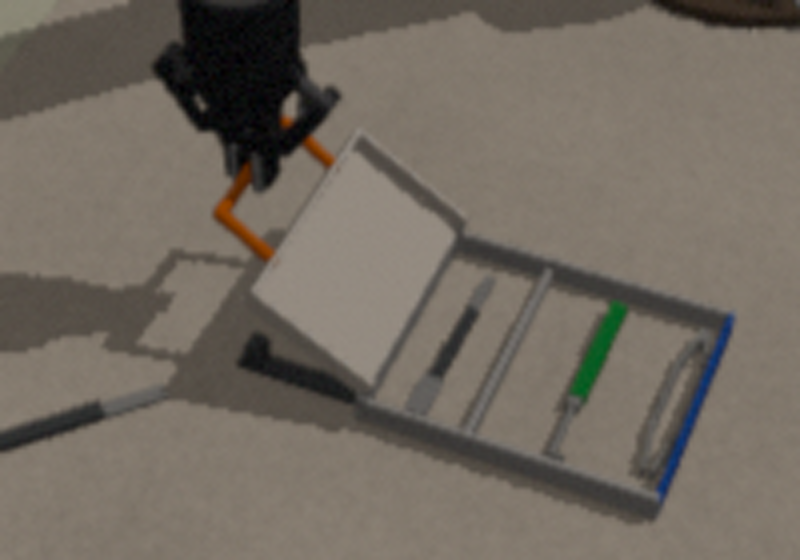

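Call:
send_rows([
  [[3, 0, 3.9, 0, 0, 0], [2.9, 0, 4, 0, 0, 0], [2.8, 0, 4.1, 0, 0, 0], [2.5, 0, 4.3, 0, 0, 0], [2.3, 0, 4.3, 0, 0, 0], [2.1, 0, 4.4, 0, 0, 0], [2.1, 0, 4.5, 0, 0, 0], [2, 0, 4.6, 0, 0, 0], [1.9, 0, 4.6, 0, 0, 0], [0, 0, 0, 0, 0, 0]],
])

```text
time: 19.77
tool_pos: [0.5534, -0.2266, 0.0654]
orientation: [[0.001, -1.0, 0.001], [-1.0, -0.001, -0.0], [0.0, -0.001, -1.0]]
wrist_force: [3.7, -5.9, 1.1]
width: 0.009
```

Call:
send_rows([
  [[1.8, 0, 4.7, 0, 0, 0], [1.6, 0, 4.7, 0, 0, 0], [1.5, 0, 4.8, 0, 0, 0], [1.3, 0, 4.9, 0, 0, 0], [1.1, 0, 4.9, 0, 0, 0], [1, 0, 4.9, 0, 0, 0], [0.8, 0, 4.9, 0, 0, 0], [0, 0, 0, 0, 0, 0], [0, 0, 0, 0, 0, 0]],
])

```text
time: 20.52
tool_pos: [0.5534, -0.2349, 0.0317]
orientation: [[0.002, -1.0, 0.001], [-1.0, -0.002, 0.0], [-0.0, -0.001, -1.0]]
wrist_force: [3.5, -3.5, -0.5]
width: 0.0088
```

```bash
python3 - <<'E'
from h import *
shot("s14",(180,120,380,260),4,"scene")
s=manip.sense();print(s["tool_pos"],s["wrist_force"],s["width"])
E
```

```text
[ 0.5534 -0.2348  0.0318] [ 3.0935 -4.5108 -0.3257] 0.009018721350855005
```

View pics/s14.png

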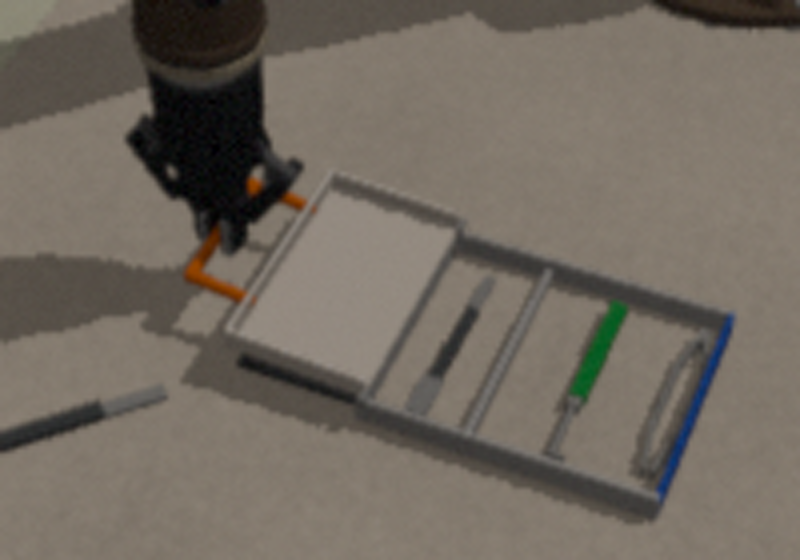

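Call:
send_rows([
  [[0.3, 0, 2, 0, 0, 0], [0.3, 0, 2, 0, 0, 0], [0.2, 0, 2, 0, 0, 0], [0.2, 0, 2, 0, 0, 0], [0, 0, 1.5, 0, 0, 0], [0, 0, 0, 0, 0, 0], [0, 0, 0, 0, 0, 0]],
])

```text
time: 21.15
tool_pos: [0.5535, -0.2358, 0.0231]
orientation: [[0.002, -1.0, 0.001], [-1.0, -0.002, 0.0], [-0.0, -0.001, -1.0]]
wrist_force: [2.3, -2.2, 5.8]
width: 0.0086
```

Call:
send_rows([
  [[0, 0, 1, 0, 0, 0], [0, 0, 1, 0, 0, 0], [0, 0, 0, 0, 0, 0], [0, 0, 0, 0, 0, 0]],
])

```text
time: 21.48
tool_pos: [0.5536, -0.2358, 0.0226]
orientation: [[0.002, -1.0, 0.001], [-1.0, -0.002, -0.0], [0.0, -0.001, -1.0]]
wrist_force: [-3.1, -0.5, 23.7]
width: 0.0093
```

Call:
send_rows([
  [[0, 0, 0, 0, 0, 0], [0, 0, 0, 0, 0, 0], [0, 0, 0, 0, 0, 0], [0, 0, 0, 0, 0, 0]],
], jaw=0.35)

```text
time: 21.82
tool_pos: [0.5521, -0.2353, 0.02]
orientation: [[0.002, -1.0, -0.002], [-1.0, -0.002, 0.001], [-0.001, 0.002, -1.0]]
wrist_force: [0.3, -0.1, -0.4]
width: 0.0298
```

Call:
send_rows([
  [[0, 0, -5, 0, 0, 0], [0, 0, -15, 0, 0, 0], [0, 0, -30, 0, 0, 0], [0, 0, -35, 0, 0, 0], [0, 0, -35, 0, 0, 0], [0, 0, -20, 0, 0, 0], [0, 0, 0, 0, 0, 0], [0, 0, 0, 0, 0, 0]],
])

```text
time: 22.48
tool_pos: [0.5536, -0.2361, 0.1622]
orientation: [[0.002, -1.0, 0.002], [-1.0, -0.002, -0.001], [0.001, -0.002, -1.0]]
wrist_force: [-0.5, 0.1, -0.1]
width: 0.0295
```

```bash
python3 - <<'E'
from h import *
shot("s15",(180,120,380,260),4,"scene");p,d=shot("t15",(90,120,480,300),2,"top")
s=manip.sense();print(s["time"],s["tool_pos"],s["wrist_force"],s["width"])
d0=np.load("pics/top0.npz")["d"]
p0=np.load("pics/top0.npz")["p"].astype(int)
for n,(a,b,c,e) in dict(dish=(125,145,180,195),brush=(98,225,122,295),bottle=(418,185,460,225),rim=(330,200,337,225)).items():
    dd=np.abs(p[b:e,a:c].astype(int)-p0[b:e,a:c]).max(2); print(n,(dd>40).sum(),np.abs(d[b:e,a:c]-d0[b:e,a:c]).max())
E
```

```text
22.5833 [ 0.5522 -0.2358  0.1599] [-0.3943  0.051  -0.3197] 0.029986700044155046
dish 0 1.271062
brush 0 1.2493037
bottle 525 1.2763274
rim 0 0.011157513
```

View pics/s15.png

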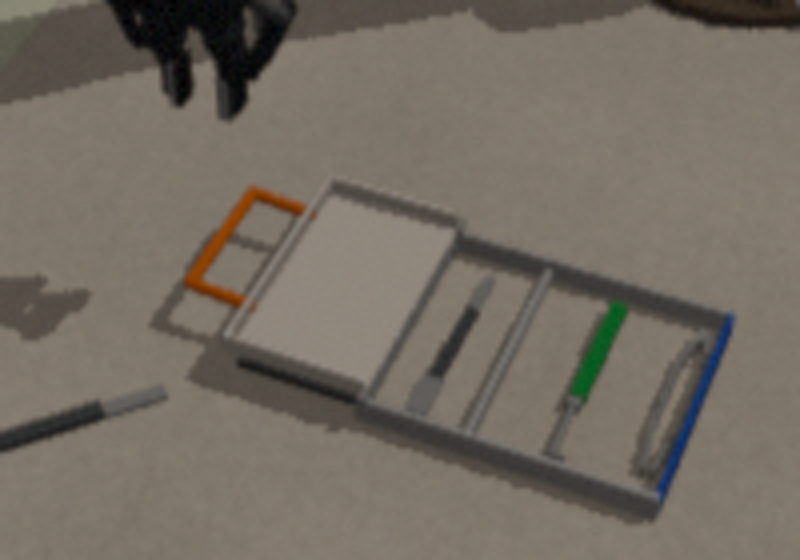

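View pics/t15.png

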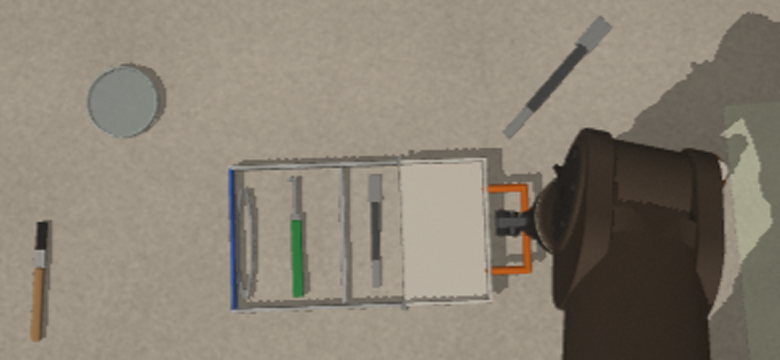

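```bash
python3 - <<'E'
from h import *
for u,v in ((246,188),(249,294),(243,240),(257,240),(375,230)): 
    w=ray("top",90+u/2,120+v/2,.012)[0]; print(w, "kit y",w[1]+.0472+.0055*(w[0]-.553)*-1)
p,d=camera("scene"); p0=np.load("pics/scene0.npz")["p"]
r=[]
for q in(p0,p):
    h=cv2.cvtColor(q,cv2.COLOR_RGB2HSV)
    m=cv2.inRange(h,(3,170,80),(18,255,255));m[:,:220]=0;m[:150]=0;m[:,265:]=0;v,u=np.nonzero(m);
    m2=cv2.inRange(h,(3,120,40),(18,255,255))[145:190,145:180];v2,u2=np.nonzero(m2)
    print("orange",len(u),u.mean(),v.mean(),v.max(),"bottle",len(u2),u2.mean(),v2.mean())
cv2.imwrite("pics/s16.png",p[:,:,::-1])
E
```

```text
[0.6137 0.1084 0.012 ] kit y 0.1552802005008186
[0.483 0.107 0.012] kit y 0.15461779607833417
[0.5494 0.1132 0.012 ] kit y 0.1604589595922041
[0.5489 0.096  0.012 ] kit y 0.14322000930011575
[ 0.5571 -0.0501  0.012 ] kit y -0.0028781172939829195
orange 144 237.70138888888889 180.4375 196 bottle 461 16.90238611713666 27.182212581344903
orange 142 237.49295774647888 180.58450704225353 196 bottle 462 16.86796536796537 27.13203463203463
```

View pics/s16.png

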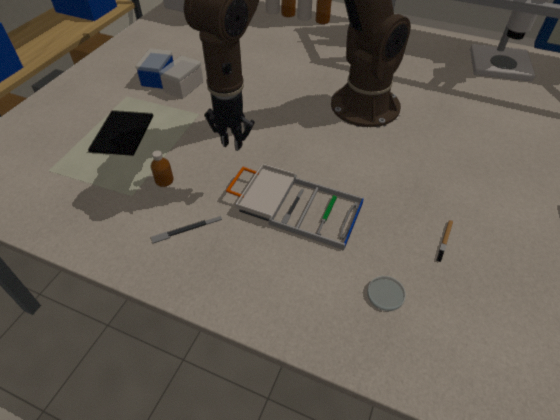

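```bash
python3 - <<'E'
from h import *
p=np.load("pics/t15.npz")["p"]
cv2.imwrite("pics/z.png",cv2.resize(p[198:280,198:272],None,fx=7,fy=7,interpolation=cv2.INTER_NEAREST)[:,:,::-1])
for v in (225,232,239,246,253): print(v,p[v,200:226].sum(1)//3)
for y,z in((170,.028),(170,.004),(164,.004),(175,.028),(148,.014),(170,.014)):
    print(y,z,proj("top",[.553,-.0472+y/1000,z]))
E
```

```text
225 [143 144 147 148 122  92  65  68  81  99  96  98 137 144 127 105  98 102
 104 138 151 150 149 150 149 147]
232 [143 147 149 146 131 101  73  65  80  81  96 101 139 151 145 129  97  98
 103 139 150 147 148 149 151 149]
239 [147 145 145 144 121  98  84  72  79  82  96 102 100 141 150 131 107 102
 103 139 151 153 154 153 151 148]
246 [148 152 148 145 143 110  85  73  80  79  97 104 103 141 152 131 101  87
  97 136 150 147 147 148 150 152]
253 [146 143 145 148 146 116  92  64  77  79  98 107 106 142 154 133 117 109
 105 140 152 151 151 149 148 149]
170 0.028 (np.float64(206.7559566323056), np.float64(238.51709862091923))
170 0.004 (np.float64(208.00587477090681), np.float64(238.7412175853788))
164 0.004 (np.float64(210.42561895091296), np.float64(238.67101910918427))
175 0.028 (np.float64(204.69954438081402), np.float64(238.57673301116608))
148 0.014 (np.float64(216.4324722585315), np.float64(238.3895305352188))
170 0.014 (np.float64(207.4909506242327), np.float64(238.64888812558155))
```

View pics/z.png

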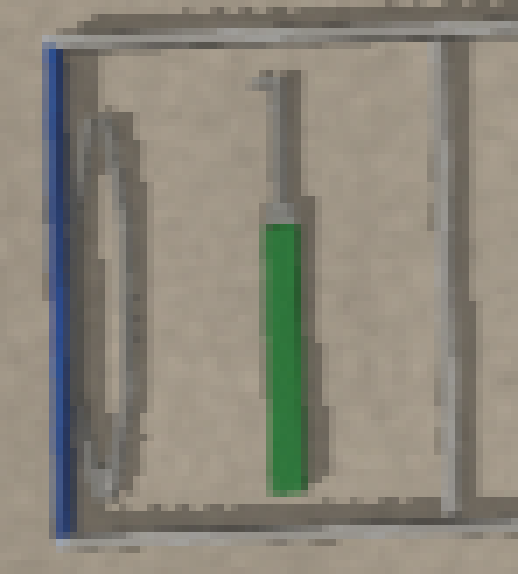

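```bash
python3 - <<'E'
from bench import manip
print(manip.close_job())
E
```

```text
the job is handed in; nothing more can be done
None
```

The kit tray is made up in order and the job is handed in after about 23 s of the 69 s allowed. No verdict was reported, so everything below is my own reading.

**What I did**
- **Forceps:** I slid it along the floor with both open fingers until it pressed against the blue wall at about 17 N, without lifting it.
- **Probe:** I gripped it near its centre of mass, set it down on the tray floor and released it.
- **Drying tray and spatula:** I lifted the handle to about 0.6 rad by my own estimate and the spatula slid out. I then lowered the tray under grip until it was seated at about 24 N, and let go.

**Last checks from both cameras**
- **Forceps:** it lies along the blue wall and parallel to it. My first estimate of its position, from points picked by eye, was 152–155 mm, close to the 152 mm limit. A pixel-level check matched its right edge to where a snug forceps should be, about 159 mm. The hard stop during the push agreed, so I took it as snug.
- **Probe:** it lies between the forceps and the rib at about y = 94 mm and parallel to the forceps.
- **Spatula:** it is in the last bay at about y = -3 mm and looks flat.
- **Drying tray:** the handle is back where it started in the scene image.
- **Bystanders:** the dish, brush and bottle have not moved. The arm hid the bottle in the top view, so I checked it in the scene view only.
- **Gripper:** it was clear of everything at hand-in.

The handle bar sat about 3 mm from where the camera had placed it, and the grip absorbed the difference.

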